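# Refit the selector knob of the wood-moisture tester and hold it pressed for a reading

## Task

Take a moisture reading of the wooden test plugs: stand the two loose plugs in the two empty wells of the green bench tester, one in each well, leaving the plugs that are already in it where they are. Then pick up the black pointer knob, turn it so that its bore matches the flat on the tester's brass D-shaft, push it fully home on the shaft, and press knob and shaft all the way in against the spring. Finish while still holding the knob pressed in - the reading lasts only as long as it is held - and leave the other things on the bench where they lie.

Things in the scene. Friction and masses are not known exactly. Their poses are not given: they have to be found in the camera images.
- tester: bench moisture tester, fixed: green case 280 mm wide (y), 140 deep (x), 45 high, origin at the centre of its underside, front = local -x. In its flat top a row of four round wells along local y, at the right end (local -y) the brass push shaft. Behind the wells (local x > 30 mm, local y -5 to +131 mm) a sloping gauge cowl rises to 83 mm; its red needle swings as the shaft is pressed
- well_1 (a point): centre of the floor of well 1 of the tester (filled from the start); wells are numbered from the left (local +y) at 46 mm pitch, each 31 mm in diameter and 15 mm deep, floor 30 mm above the bench, rim 45 mm above it; axes as the tester's
- well_2 (a point): centre of the floor of well 2 of the tester (empty at the start); wells are numbered from the left (local +y) at 46 mm pitch, each 31 mm in diameter and 15 mm deep, floor 30 mm above the bench, rim 45 mm above it; axes as the tester's
- well_3 (a point): centre of the floor of well 3 of the tester (filled from the start); wells are numbered from the left (local +y) at 46 mm pitch, each 31 mm in diameter and 15 mm deep, floor 30 mm above the bench, rim 45 mm above it; axes as the tester's
- well_4 (a point): centre of the floor of well 4 of the tester (empty at the start, the one nearest the shaft); wells are numbered from the left (local +y) at 46 mm pitch, each 31 mm in diameter and 15 mm deep, floor 30 mm above the bench, rim 45 mm above it; axes as the tester's
- shaft_end (a point): top end, on the axis, of the upright brass D-shaft on a black disc on the tester: 20 mm diameter, one flat along its whole length, 5 mm from the axis, facing this point's +x; rim of the tip chamfered 1.5 mm (0.6 at the flat). It stands 22 mm above the tester's top, its end 67 mm above the bench. It does not turn, only slides down 6 mm against a spring (4 N at first, 8 N at the end). z up
- shaft (a joint): how far the shaft is pressed in: 0 at rest, 0.006 m fully in (sprung, returns when released)
- knob: black knob, 100 g, 38 mm tall, standing bore down: round skirt 48 mm in diameter, 16 mm high, on it a finger bar 40 mm long (local x), 13 thick (local y), 22 high, to be pinched across its 13 mm; white pointer line on its local +x half. Origin at the centre of the underside, z up
- knob_bore (a point): mouth of the D-shaped bore in the knob's underside (at its origin, axes as the knob's): 14 mm deep, 0.8 mm larger all round than the shaft, its flat on the white-line side (local +x), so the white line must point the way the shaft's flat faces. Fully home, the shaft's end is at the bottom of the bore and the underside is 8 mm above the tester's top, 2 mm when pressed in
- knob_pointer (a point): top edge of the white-marked end of the knob's bar, 20 mm from the knob's axis along local +x, 38 mm above its underside; axes as the knob's
- plug_1: loose test plug on the bench: turned round plug of pale wood, 26 mm in diameter and 46 mm tall, standing upright; origin at the centre of its underside, z along the plug
- plug_2: loose test plug on the bench: turned round plug of pale wood, 26 mm in diameter and 46 mm tall, standing upright; origin at the centre of its underside, z along the plug
- set_plug_1: test plug already in well 1: turned round plug of pale wood, 26 mm in diameter and 46 mm tall, standing upright; origin at the centre of its underside, z along the plug
- set_plug_2: test plug already in well 3: turned round plug of pale wood, 26 mm in diameter and 46 mm tall, standing upright; origin at the centre of its underside, z along the plug
- awl: awl with a brown pear-shaped handle, 82 x 128 x 35 mm, lying on the bench, not part of the job; origin at the centre of its underside
- wedge_1: pale wooden wedge, 101 x 76 x 28 mm, lying on the bench, not part of the job; origin at the centre of its underside
- billet: pale split block of beech, 56 x 104 x 46 mm, lying on the bench, not part of the job; origin at the centre of its underside
- brush: bench brush with a wooden back, 123 x 60 x 39 mm, lying on the bench, not part of the job; origin at the centre of its underside

How it is judged:
On the way:
1. both loose plugs stand in the two empty wells, one in each, let go, and the shaft has not been pressed yet (((horizontal distance between plug_1 and well_2 below 0.006 m and z of plug_1 in the frame of well_2 below 0.003 m and angle between each of plug_1, plug_2's own z axis and vertical below 0.12 rad and horizontal distance between plug_2 and well_4 below 0.006 m and z of plug_2 in the frame of well_4 below 0.003 m) or (horizontal distance between plug_1 and well_4 below 0.006 m and z of plug_1 in the frame of well_4 below 0.003 m and angle between each of plug_1, plug_2's own z axis and vertical below 0.12 rad and horizontal distance between plug_2 and well_2 below 0.006 m and z of plug_2 in the frame of well_2 below 0.003 m)) and horizontal distance between set_plug_1 and well_1 below 0.006 m and z of set_plug_1 in the frame of well_1 below 0.003 m and angle between each of set_plug_1, set_plug_2's own z axis and vertical below 0.12 rad and horizontal distance between set_plug_2 and well_3 below 0.006 m and z of set_plug_2 in the frame of well_3 below 0.003 m and contact force between the fingers and plug_1 below 0.1 N and contact force between the fingers and plug_2 below 0.1 N and value of joint shaft below 0.001 m), for 0.2 s.
At the end, for the whole second after the job is handed in: Each well holds one plug, upright on its floor (6 mm of centre, 3 mm, 7 deg); the knob is home on the shaft (1.5 mm from the bottom of its bore, pointer along the flat within 14 deg, upright within 6 deg); the shaft is pressed in at least 4.5 of its 6 mm and the fingers still hold the knob (((horizontal distance between plug_1 and well_2 below 0.006 m and z of plug_1 in the frame of well_2 below 0.003 m and angle between each of plug_1, plug_2's own z axis and vertical below 0.12 rad and horizontal distance between plug_2 and well_4 below 0.006 m and z of plug_2 in the frame of well_4 below 0.003 m) or (horizontal distance between plug_1 and well_4 below 0.006 m and z of plug_1 in the frame of well_4 below 0.003 m and angle between each of plug_1, plug_2's own z axis and vertical below 0.12 rad and horizontal distance between plug_2 and well_2 below 0.006 m and z of plug_2 in the frame of well_2 below 0.003 m)) and horizontal distance between set_plug_1 and well_1 below 0.006 m and z of set_plug_1 in the frame of well_1 below 0.003 m and angle between each of set_plug_1, set_plug_2's own z axis and vertical below 0.12 rad and horizontal distance between set_plug_2 and well_3 below 0.006 m and z of set_plug_2 in the frame of well_3 below 0.003 m and horizontal distance between knob and shaft_end below 0.003 m and z of knob in the frame of shaft_end below -0.0125 m and angle between the z axis of knob and the z axis of shaft_end, either way round below 0.1 rad and x of knob_pointer in the frame of shaft_end above 0.015 m and y of knob_pointer in the frame of shaft_end between -0.005 and 0.005 m and value of joint shaft above 0.0045 m and contact force between the fingers and knob above 1 N); the arm keeps its last pose, push and grip.
It fails at once if the awl with a brown pear-shaped handle is moved more than 30 mm (distance of awl from where it was at the start of the episode above 0.03 m).
It fails at once if the pale wooden wedge is moved more than 30 mm (distance of wedge_1 from where it was at the start of the episode above 0.03 m).
It fails at once if the pale split block of beech is moved more than 30 mm (distance of billet from where it was at the start of the episode above 0.03 m).
It fails at once if the bench brush with a wooden back is moved more than 30 mm (distance of brush from where it was at the start of the episode above 0.03 m).
It also fails if it takes over 61 s, if anything falls off the work surface, if the arm or the gripper's body presses on something with over 40 N, if the wrist force passes 120 N, or if a joint passes its speed limit or range.

## Robot

A 6-joint arm with a two-finger parallel gripper is mounted at the origin on a cart in front of the work surface, level with it; the furniture and walls round the work are solid. World frame = base frame: x ahead of the robot, y to its left, z up, the work surface at z = 0. Lengths are in m, angles in rad, forces in N, time in s.
With the tool pointing down it reaches from about 0.325 to 0.775 m from the base axis. Payload 5.5 kg.
Tool frame: the origin (TCP) lies on the centre line of the jaws, within the pads' length; the fingertips stand 11 mm ahead of it and the grasp point (between the pads) lies 8 mm behind it; z points along the fingers, y is the line along which they close (so a half turn about z gives the same grasp; the last joint's range is limited). The gripper opens to 85 mm and grips with 20 to 120 N. Pads are 22 mm wide; open, the fingers measure 114 mm over their backs; the gripper's body (76 mm by 85 mm) begins 54 mm behind the grasp point. The pads swing forward as they close: fully open they stand 13 mm farther back than shut.
Start: joints at [-1.265, 0.091, 1.231, -0, 1.82, -0.057], TCP at [0.213, -0.561, 0.242] pointing down, gripper open.
Joint ranges: [-2.87, 2.87], [-0.86, 2.18], [0.17, 2.46], [-1.51, 4.65], [0.06, 2.69], [-2.65, 2.65]. Speed limits (rad/s): [2.57, 2.57, 3.01, 3.14, 3.14, 3.14].

## Interface

Orientations are given as a unit quaternion [x, y, z, w].
In Python, from station import goto, line_to, goto_joints, set_gripper, wait, inverse_kinematics, read_camera, MotionError, finish_job, boxes_of, read_time_s, read_q, read_qvel, read_effort, read_position, read_eef_rot, read_ft_force, read_moment, read_width, read_grip_force gives the robot as it stands. Calls block until the motion is done:
- goto(position, orientation): joint-space move of the TCP to a pose.
- line_to(position, orientation=None, velocity=0.15, threshold=None): straight line of the TCP; orientation=None keeps the orientation; velocity is the mean speed in m/s. With threshold (N) it stops when the force on the tool has changed by that much, and returns True; else False.
- goto_joints(angles): joint-space move.
- set_gripper(opening, force=None): finger opening in m; force is the grip in N (None keeps the last); returns when the fingers have stopped.
- wait(seconds).
- inverse_kinematics(position, orientation): joint angles nearest the present ones, or None.
- read_camera(name): name is "scene" or "top"; returns a dict with "frame" (384x512x3 uint8, red, green, blue), "z_map" (384x512 float32, m along the optical axis (not along the pixel's ray), 0 where there is no reading), "camera_matrix" (3x3 intrinsics, pixels), "extrinsics" (4x4, takes a point from camera to world coordinates). Camera axes: x right, y down, z forward; pixel columns grow to the right and rows downward; lengths in m; the calibration is good to about 2 mm. A picture is of the moment at which its call begins.
A pose or a line that the arm cannot do raises MotionError and nothing moves.
- finish_job(): hands the job in; it is judged then, once.
Trained networks look in the newest picture that a camera, given by its name, has taken for a name from the list of things; names that differ only in an ending like _2 or _b are one class to them, and where a whole thing is asked for, a point or a joint stands for the part that bears it (a point fixed in the world has none). Each returns a list of dicts, best first, with "p" (0 to 1); they miss things now and then, are a little off and sometimes report something else, mostly with a low value. They report only what shows in the picture. A call takes as long as a camera call.
- boxes_of(target, camera): "position" ([column, row] as shares, 0 to 1, of the picture: columns of its width, rows of its height, amid what is visible of it).
Readings, each from a call of its own:
- read_time_s(): time.
- read_q(): joint angles.
- read_qvel(): joint speeds.
- read_effort(): joint torques, N m.
- read_position(): TCP position.
- read_eef_rot(): TCP orientation.
- read_ft_force(): force on the tool from outside, world axes, zero at the start.
- read_moment(): the same for the moment, N m.
- read_width(): finger opening in m.
- read_grip_force(): force on a finger pad.
Only numpy, scipy, OpenCV 4.12 (cv2) and the standard library are available. Lean on these libraries where they do the work, as an engineer would, in place of code of your own. Each camera call takes 0.05 s, during which the arm holds its last target. There are 200 camera calls.

## Working session

There is one attempt and no reset: what is moved stays moved. The work goes in short steps, each a Python script; the robot and the scene stay as the last script left them, time stands still between calls to the robot, and variables do not carry over. Pictures are saved under pics/ and viewed, at most 10 in all, crops included, and the job is handed in when it is done.

```bash
mkdir -p pics
cat > h.py <<'E'
import numpy as np, cv2
from station import *
def snap(n):
    c=read_camera(n); z=c["z_map"]; K=c["camera_matrix"]; T=np.array(c["extrinsics"])
    v,u=np.mgrid[:z.shape[0],:z.shape[1]]
    P=np.stack([(u-K[0][2])/K[0][0]*z,(v-K[1][2])/K[1][1]*z,z],-1)@T[:3,:3].T+T[:3,3]
    P[z==0]=np.nan
    return c,P
def proj(c,p):
    q=np.linalg.inv(c["extrinsics"])@np.r_[p,1]; r=np.array(c["camera_matrix"])@q[:3]; return r[:2]/r[2]
E
python3 - <<'E'
from h import *
for n in ("top","scene"):
    c,P=snap(n); np.savez(f"{n}0.npz",f=c["frame"],P=P,K=c["camera_matrix"],T=c["extrinsics"])
    im=c["frame"][...,::-1].copy(); cv2.imwrite(f"pics/{n}0.png",cv2.resize(im,(800,600)))
    print(n,np.round(c["extrinsics"],3).tolist(),c["camera_matrix"][0][0])
    for t in ["tester","plug_1","knob","shaft_end","knob_pointer","awl","wedge_1","billet","brush"]:
        for b in boxes_of(t,n):
            if b["p"]<.3: continue
            u,v=int(b["position"][0]*512),int(b["position"][1]*384)
            print(t,round(b["p"],2),(u,v),np.round(P[v,u],3))
E
```

```text
top [[-0.028, -0.996, 0.089, 0.44], [-1.0, 0.028, 0.006, -0.132], [-0.009, -0.089, -0.996, 1.21], [0.0, 0.0, 0.0, 1.0]] 411.84653421846997
tester 0.74 (172, 167) [0.6   0.113 0.043]
tester 0.34 (358, 227) [ 0.415 -0.416  0.015]
plug_1 0.59 (266, 206) [ 0.481 -0.152  0.046]
knob 0.74 (175, 165) [0.606 0.105 0.043]
knob 0.68 (328, 193) [ 0.515 -0.334  0.014]
knob 0.62 (135, 189) [0.538 0.21  0.074]
shaft_end 0.38 (209, 167) [0.594 0.005 0.067]
awl 0.7 (332, 143) [ 0.66  -0.35   0.026]
awl 0.41 (172, 169) [0.595 0.114 0.039]
wedge_1 0.58 (359, 228) [ 0.412 -0.418  0.016]
wedge_1 0.33 (380, 152) [ 0.626 -0.482  0.045]
billet 0.9 (382, 152) [ 0.626 -0.488  0.043]
brush 0.69 (225, 233) [ 0.409 -0.034  0.035]
scene [[-0.649, -0.307, 0.696, -0.286], [-0.761, 0.27, -0.59, 0.543], [-0.007, -0.913, -0.409, 0.527], [0.0, 0.0, 0.0, 1.0]] 426.74992866110676
tester 0.92 (146, 228) [0.571 0.161 0.046]
plug_1 0.68 (254, 196) [ 0.575 -0.18   0.028]
plug_1 0.59 (132, 234) [0.533 0.213 0.064]
plug_1 0.56 (264, 213) [ 0.487 -0.14   0.019]
knob 0.67 (147, 225) [0.585 0.151 0.045]
shaft_end 0.37 (195, 202) [0.582 0.014 0.065]
awl 0.44 (276, 176) [ 0.659 -0.345  0.023]
brush 0.76 (248, 236) [ 0.397 -0.01   0.034]
```

View pics/top0.png

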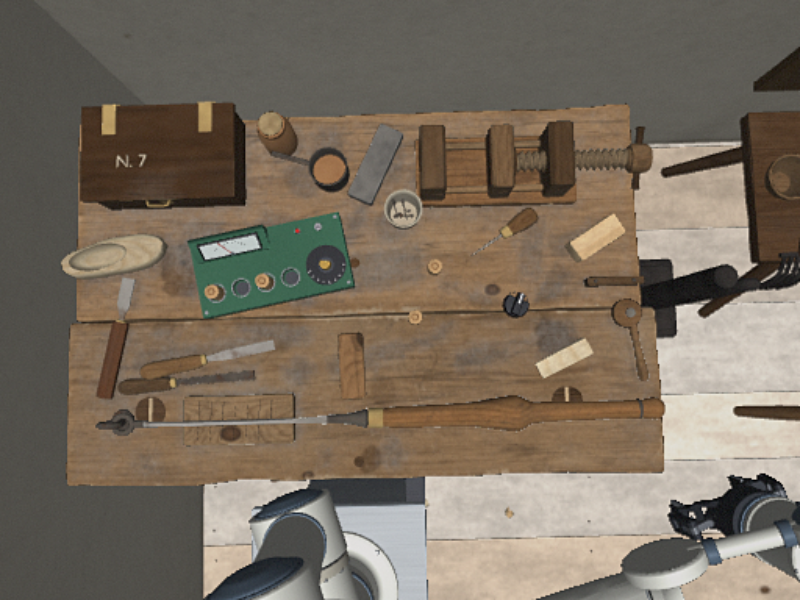

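View pics/scene0.png

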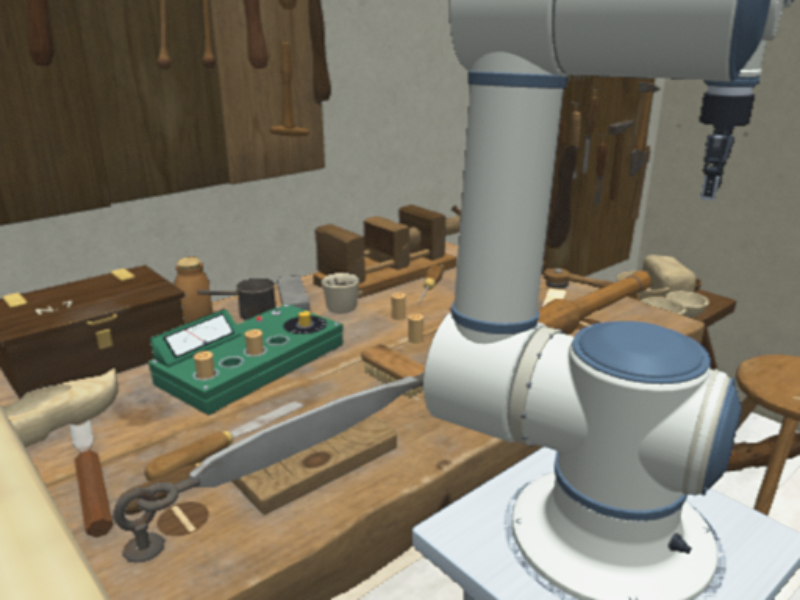

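Top view (800x600 px): the tester is at (272,265), with its shaft at (325,264) and the empty wells at (240,287) and (290,276). The loose plugs stand at (435,266) and (415,316) and the knob is at (515,304). The networks' knob report at (135,189) is really a set plug. Next I measure more precisely.

```bash
cat > meas.py <<'E'
from h import *
d=np.load("top0.npz"); f,P=d["f"],d["P"]; K,T=d["K"],d["T"]
X,Y,Z=P[...,0],P[...,1],P[...,2]
def near(c,r): return np.hypot(X-c[0],Y-c[1])<r
for n,c,lo,hi in [("plugA",(.575,-.18),.04,.052),("plugB",(.485,-.145),.04,.052),("set1",(.535,.21),.07,.08),("set2",(.555,.12),.07,.08),("shaft",(.594,.005),.06,.07),("knobbar",(.515,-.334),.03,.045),("knobskirt",(.515,-.334),.01,.045)]:
    m=near(c,.04)&(Z>lo)&(Z<hi); p=P[m]
    print(n,m.sum(),np.round(p.mean(0),4),np.round((p.max(0)+p.min(0))/2,4),np.round(np.ptp(p,0),4))
    if n=="knobbar":
        r=cv2.minAreaRect((p[:,:2]*1e3).astype(np.float32)); print(r)
hsv=cv2.cvtColor(f,cv2.COLOR_RGB2HSV)
m=(Z>.038)&(Z<.052)&near((.59,.11),.2)&(hsv[...,0]>60)&(hsv[...,0]<95)&(hsv[...,1]>80)
p=P[m]; print("green top z",np.median(p[:,2])); r=cv2.minAreaRect((p[:,:2]*1e3).astype(np.float32)); print(r)
for n,(u,v) in {"knob":(329,194),"shaft":(208,169)}.items():
    s=16; cv2.imwrite(f"pics/{n}.png",cv2.resize(f[v-s:v+s,u-s:u+s,::-1],(512,512),interpolation=cv2.INTER_NEAREST))
a=np.hstack([cv2.imread("pics/knob.png"),cv2.imread("pics/shaft.png")]); cv2.imwrite("pics/crops.png",cv2.resize(a,(800,400)))
s,u,v=10,208,169
print(np.round(Z[v-6:v+7,u-8:u+9]*1e3).astype(float).tolist().__str__().replace("],","],\n").replace(".0",""))
E
python3 meas.py
```

```text
plugA 64 [ 0.583  -0.1887  0.045 ] [ 0.5831 -0.1892  0.0454] [0.0235 0.0231 0.0084]
plugB 63 [ 0.4906 -0.1498  0.0444] [ 0.4901 -0.1495  0.0454] [0.0229 0.0228 0.0096]
set1 69 [0.5446 0.2101 0.0739] [0.5448 0.2104 0.0743] [0.0252 0.0242 0.0085]
set2 66 [0.5621 0.1203 0.0742] [0.563 0.12  0.075] [0.0227 0.0255 0.0088]
shaft 33 [0.5892 0.0097 0.0651] [0.5879 0.0094 0.0648] [0.014  0.0193 0.0087]
knobbar 64 [ 0.5099 -0.339   0.0358] [ 0.5093 -0.3384  0.0363] [0.037  0.0239 0.0109]
((509.9863586425781, -339.2905578613281), (13.036974906921387, 39.006351470947266), 66.52873229980469)
knobskirt 178 [ 0.5088 -0.3368  0.0225] [ 0.5086 -0.3382  0.0259] [0.0395 0.0441 0.0317]
green top z 0.04329751790444525
((593.9417114257812, 109.98998260498047), (139.61090087890625, 279.7915954589844), 10.79776668548584)
[[43, 43, 42, 42, 43, 44, 46, 46, 46, 46, 44, 46, 48, 45, 43, 43, 40],
 [43, 45, 45, 47, 43, 42, 44, 41, 46, 42, 42, 42, 43, 42, 46, 43, 42],
 [44, 43, 45, 48, 43, 47, 46, 43, 47, 46, 41, 45, 43, 44, 46, 46, 43],
 [46, 44, 42, 46, 43, 46, 44, 44, 47, 44, 45, 42, 45, 44, 44, 44, 44],
 [nan, 43, 42, 41, 64, 64, 68, 65, 64, 67, 67, 44, 44, 44, 47, 41, 43],
 [43, 45, 48, 48, 67, 63, 62, 65, 62, 67, 68, 58, 49, 46, 43, 44, 45],
 [45, 44, 44, 38, 64, 66, 63, 62, 68, 64, 61, 60, 43, 48, 46, 44, 41],
 [43, 43, 44, 44, 43, 66, 67, 65, 68, 69, 64, 51, 47, 46, 43, 46, 44],
 [41, 45, 43, 47, nan, 59, 66, 67, 68, 67, 56, 44, 45, 46, 43, 45, 43],
 [44, 44, 41, 39, 45, 39, 45, 61, 60, 57, 46, 44, 45, 44, 42, 44, 43],
 [46, 44, 46, 44, 46, 45, 41, 44, 45, 39, 47, 43, 36, 44, 46, 42, 49],
 [41, 41, 44, 45, 39, 43, 48, 40, 45, 42, 42, 44, 48, nan, 42, 42, 45],
 [45, 44, 43, 45, 40, 41, 44, 49, 45, 44, 46, 44, 45, 45, 44, 43, 45]]
```

View pics/crops.png

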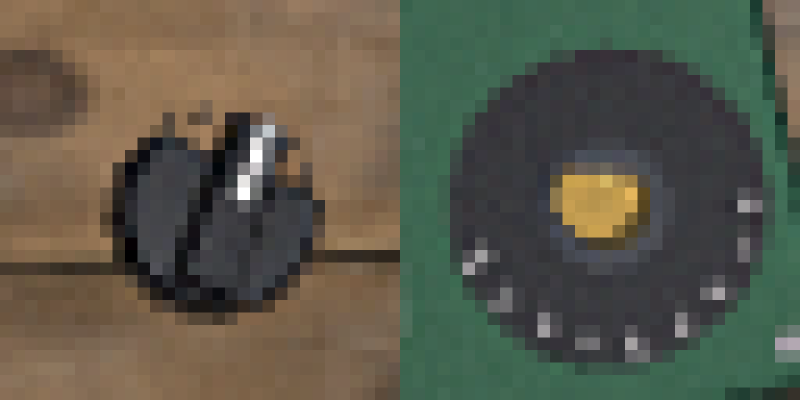

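The crops show the knob's white line pointing up and slightly right (world yaw about −23°). The shaft's flat edge is at the top of the brass, facing roughly +x. I'll fit the D and the wells at sub-pixel level.

```bash
cat > fit.py <<'E'
from h import *
from scipy.optimize import minimize
d=np.load("top0.npz"); f,K,T=d["f"].astype(float),d["K"],d["T"]; Ti=np.linalg.inv(T)
def pr(p):
    q=np.c_[p,np.ones(len(p))]@Ti.T; r=q[:,:3]@K.T; return r[:,:2]/r[:,2:]
def cover(poly,u0,v0,n,S=16):
    m=np.zeros((n*S,n*S),np.uint8); q=((poly-[u0,v0]+.5)*S-.5)
    cv2.fillPoly(m,[np.round(q*16).astype(np.int32)],255,shift=4)
    return cv2.resize(m,(n,n),interpolation=cv2.INTER_AREA)/255.
a=np.linspace(0,2*np.pi,180,endpoint=False)
def shape(x,y,z,r,th=None):
    c=r*np.cos(a); s=r*np.sin(a)
    if th is not None:
        c=np.minimum(c,.005); c,s=c*np.cos(th)-s*np.sin(th),c*np.sin(th)+s*np.cos(th)
    return np.c_[x+c,y+s,0*a+z]
def fit(x0,z,r,ths,n,top=None):
    u,v=pr(np.array([[*x0,z]]))[0]; u0,v0=int(u)-n//2,int(v)-n//2
    I=f[v0:v0+n,u0:u0+n].reshape(-1,3)
    res=[]
    for th in ths:
        def cost(p):
            polys=shape(p[0]/1e3,p[1]/1e3,z,r,p[2] if th is not None else None)
            m=cover(pr(polys),u0,v0,n).ravel(); A=[m,1-m]
            if th is not None: # side wall: swept hull minus top
                lo=pr(shape(p[0]/1e3,p[1]/1e3,z-.022,r,p[2])); h=cv2.convexHull(np.r_[pr(polys),lo].astype(np.float32))[:,0]
                s=np.maximum(cover(h,u0,v0,n).ravel()-m,0); A=[m,s,1-m-s]
            A=np.array(A).T; b=np.linalg.lstsq(A,I,rcond=None)[0]; return ((A@b-I)**2).mean()
        p0=[x0[0]*1e3,x0[1]*1e3]+([th] if th is not None else [])
        sim=[p0]+[[*(np.array(p0)+np.eye(len(p0))[i]*([2,2,.3][i]))] for i in range(len(p0))]
        o=minimize(cost,p0,method="Nelder-Mead",options=dict(initial_simplex=sim,xatol=.01,fatol=.01)); res.append((round(o.fun,1),np.round(o.x,3).tolist()))
    return sorted(res)
if __name__=="__main__":
    for r in fit((.589,.010),.067,.010,np.arange(-3,3.2,.5),13)[:6]: print("D",r)
    print("disc",fit((.589,.010),.046,.030,[None],40)) if 0 else None
    for n,c,z in [("A",(.583,-.189),.046),("B",(.4906,-.1498),.046),("s1",(.5446,.2101),.076),("s2",(.5621,.1203),.076)]:
        print(n,fit(c,z,.013,[None],15)[0])
    w=np.array([.5621,.1203]); e=np.array([-.0175,.0898])/2
    for n,c in [("w2",w+e),("w4",w-e)]: print(n,fit(c,.045,.0155,[None],17)[0])
    t=np.radians(10.9); R=np.array([[np.cos(t),-np.sin(t)],[np.sin(t),np.cos(t)]])
    for c in [(.5446,.2101),(.5621,.1203),w+e,w-e,(.589,.01)]: print(np.round((np.array(c)-[.594,.110])@R,4))
E
python3 fit.py
```

```text
D (np.float64(103.2), [591.527, 9.395, -0.027])
D (np.float64(103.3), [591.49, 9.375, -0.03])
D (np.float64(103.3), [591.5, 9.376, -0.03])
D (np.float64(103.7), [591.509, 9.365, -0.032])
D (np.float64(104.0), [591.505, 9.376, -0.056])
D (np.float64(205.7), [587.61, 9.416, -3.161])
A (np.float64(200.3), [583.327, -189.82])
B (np.float64(396.1), [492.101, -150.414])
s1 (np.float64(385.9), [545.08, 209.824])
s2 (np.float64(481.7), [562.318, 119.905])
w2 (np.float64(331.9), [553.628, 165.277])
w4 (np.float64(322.6), [571.16, 75.376])
[-0.0296  0.1076]
[-0.0294  0.0161]
[-0.0295  0.0619]
[-0.0293 -0.0296]
[-0.0238 -0.0973]
```

```bash
cat >> h.py <<'E'
from scipy.spatial.transform import Rotation as Ro
def down(a): return (Ro.from_euler("z",a)*Ro.from_euler("x",np.pi)).as_quat()
def best(a,p):
    c=[]
    for s in (a,a+np.pi,a-np.pi):
        q=inverse_kinematics(p,down(s))
        if q is not None: c.append((abs(q[5]),s))
    return min(c)[1] if c else None
E
cat > plug.py <<'E'
from h import *
def pick(c,a):
    goto([*c,.13],down(a)); line_to([*c,.034],velocity=.2); set_gripper(.0,25)
    w=read_width(); line_to([*c,.13],velocity=.25); print("held",w,read_width())
def place(c,a,z=.064):
    goto([*c,.13],down(a)); line_to([*c,.086],velocity=.2)
    hit=line_to([*c,z+.0005],velocity=.05,threshold=4); p=read_position(); print("hit",hit,p,read_ft_force(),read_time_s()); return p
E
python3 - <<'E'
from plug import *
t=np.radians(10.9)
A=(.5833,-.1896); W4=(.5712,.0752)
a=best(t+np.pi/2,[*W4,.13]); print(a, inverse_kinematics([*A,.13],down(a)))
set_gripper(.05)
pick(A,a); place(W4,a)
E
```

```text
1.7610372152622784 [-0.36973707  0.13325349  1.38386695  0.          1.62447221 -0.55997796]
held 0.02507775301659936 0.0252542885602052
hit True [0.57128762 0.07507658 0.06590622] [-0.39290894  0.28751132  3.32742029] 6.7167
```

Run:
```python
from plug import *
t=np.radians(10.9)
a=1.761037
B=(.4920,-.1504); W2=(.5537,.1652); W4=(.5712,.0752)
set_gripper(.045); line_to([*W4,.13],velocity=.25)
pick(B,a); c,P=snap("top"); 
m=(np.hypot(P[...,0]-W4[0],P[...,1]-W4[1])<.02)&(P[...,2]>.065)&(P[...,2]<.1); print("w4 plug",m.sum(),P[m].mean(0))
place(W2,a)
set_gripper(.045); line_to([*W2,.15],velocity=.25)
K=(.51,-.339); a=best(np.radians(-23.5),[*K,.15]); print(a)
goto([*K,.15],down(a))
c,P=snap("top"); np.savez("top1.npz",f=c["frame"],P=P,K=c["camera_matrix"],T=c["extrinsics"])
cv2.imwrite("pics/top1.png",cv2.resize(c["frame"][130:240,110:350,::-1],(800,367)))
for W in (W2,W4):
  m=(np.hypot(P[...,0]-W[0],P[...,1]-W[1])<.02)&(P[...,2]>.065)&(P[...,2]<.1); print("plug",m.sum(),P[m].mean(0))
print(read_time_s())
```

```text
held 0.02497268112169933 0.024741472281967665
w4 plug 68 [0.57033388 0.07623084 0.07411917]
hit True [0.55365478 0.16511144 0.06548805] [0.49910901 0.44743806 2.0839055 ] 11.95
-0.41015237421866746
plug 71 [0.55227826 0.16468148 0.07371914]
plug 71 [0.56987664 0.07582042 0.07447843]
14.6583
```

View pics/top1.png

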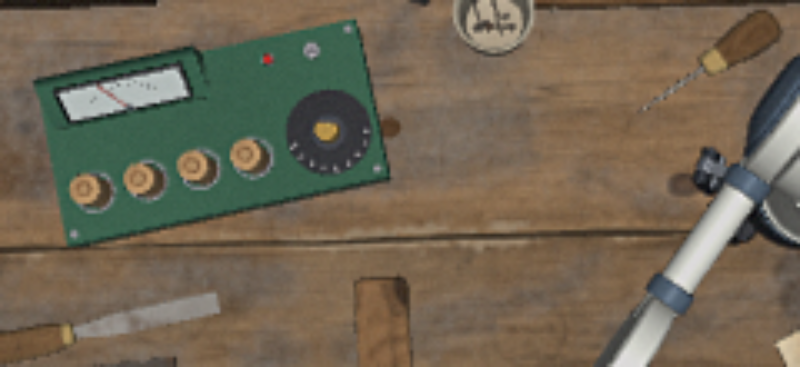

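The picture shows all four wells holding upright plugs, at the set plugs' height, with the shaft clear at (326,131). Now the knob.

Run:
```python
from h import *
K=(.51,-.339); S=(.5915,.0094); a=-.41015
set_gripper(.03); line_to([*K,.031],velocity=.2); set_gripper(0,60); print("w",read_width(),read_grip_force())
line_to([*K,.15],velocity=.25); print("w",read_width())
b=-.03; goto([*S,.13],down(b)); print(read_q()[5]); line_to([*S,.104],velocity=.15)
h=line_to([*S,.083],velocity=.04,threshold=3); print(h,read_position(),read_ft_force(),read_moment(),read_time_s())
c,P=snap("scene"); u,v=proj(c,[*S,.07]).astype(int)
cv2.imwrite("pics/sc1.png",cv2.resize(c["frame"][v-45:v+45,u-60:u+60,::-1],(800,600),interpolation=cv2.INTER_CUBIC))
```

```text
w 0.01131502175096001 60.97321629524231
w 0.011526566696162938
1.559040337191611
True [0.59129898 0.00920531 0.09544084] [-0.27753387  0.20868181 -0.87711781] [0.05705726 0.08488494 0.02438914] 18.6167
```

View pics/sc1.png

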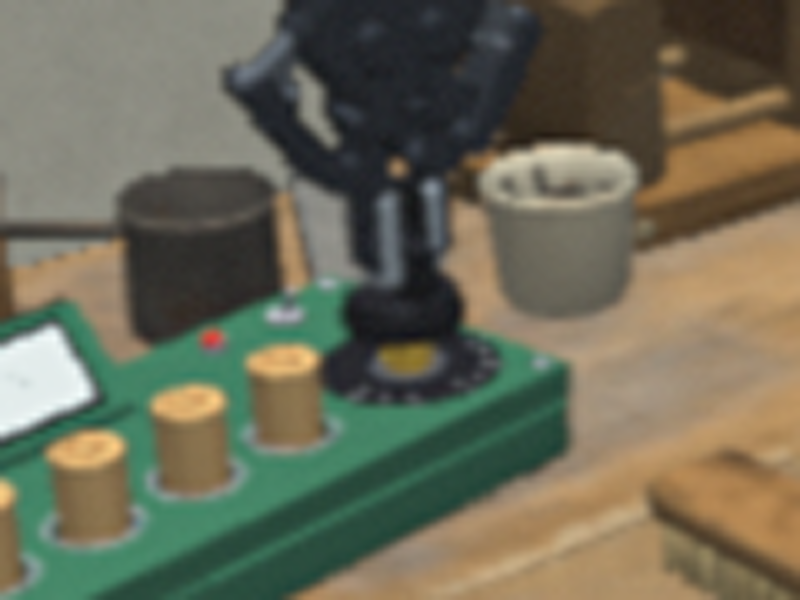

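The knob sits over the shaft tip, brass still visible below it, with contact just starting. I continue down with a slightly higher threshold.

Run:
```python
from h import *
S=(.5915,.0094)
for th in (4,6):
    h=line_to([*S,.081],velocity=.03,threshold=th); wait(.1); print(h,np.round(read_position(),4),np.round(read_ft_force(),2),np.round(read_moment(),3),read_time_s())
c,P=snap("scene"); u,v=proj(c,[*S,.07]).astype(int)
cv2.imwrite("pics/sc2.png",cv2.resize(c["frame"][v-45:v+45,u-60:u+60,::-1],(800,600),interpolation=cv2.INTER_CUBIC))
```

```text
True [0.591  0.0094 0.0841] [ 1.02 -0.64  3.02] [ 0.052 -0.166  0.031] 19.1917
False [0.5914 0.0093 0.0814] [-2.4  -0.    4.83] [-0.031  0.514 -0.018] 19.5417
```

View pics/sc2.png

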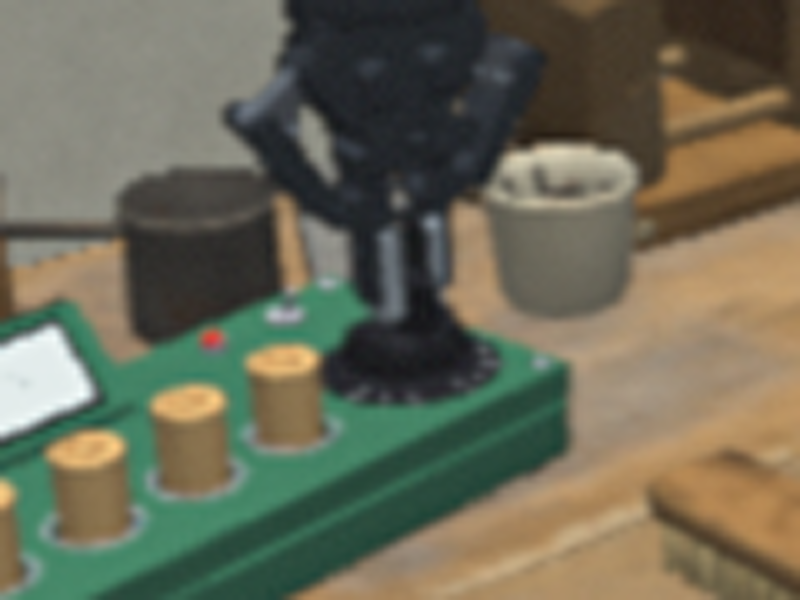

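The knob has dropped fully onto the shaft: no brass is visible, home was at TCP 84 mm as computed, and the spring is now taking load. Pressing to the stop.

Run:
```python
from h import *
S=(.5915,.0094)
for z in (.079,.078,.077,.076,.075):
    line_to([*S,z],velocity=.03); wait(.15); f=read_ft_force(); print(z,np.round(read_position(),4),np.round(f,2),np.round(read_moment(),3))
    if f[2]>16: break
wait(.5); print(np.round(read_position(),4),np.round(read_ft_force(),2),read_width(),read_grip_force(),read_time_s())
c,P=snap("top"); cv2.imwrite("pics/top2.png",cv2.resize(c["frame"][130:240,110:350,::-1],(800,367)))
c,P=snap("scene"); u,v=proj(c,[*S,.07]).astype(int)
cv2.imwrite("pics/sc3.png",cv2.resize(c["frame"][v-45:v+45,u-90:u+30,::-1],(800,600),interpolation=cv2.INTER_CUBIC))
```

```text
0.079 [0.5914 0.0094 0.0795] [-3.21 -0.05  5.2 ] [-0.054  0.639 -0.002]
0.078 [0.5915 0.0094 0.0792] [-4.76  0.52  8.41] [-0.033  0.842  0.017]
0.077 [0.5915 0.0094 0.0791] [-7.51 -0.89 12.34] [-0.027  1.226 -0.051]
0.076 [0.5916 0.0093 0.0791] [-8.79 -0.69 17.29] [-0.03   1.679 -0.013]
[0.5915 0.0094 0.0791] [-8.99 -0.04 17.47] 0.011186409428673863 62.9749596118927 21.6917
```

View pics/sc3.png

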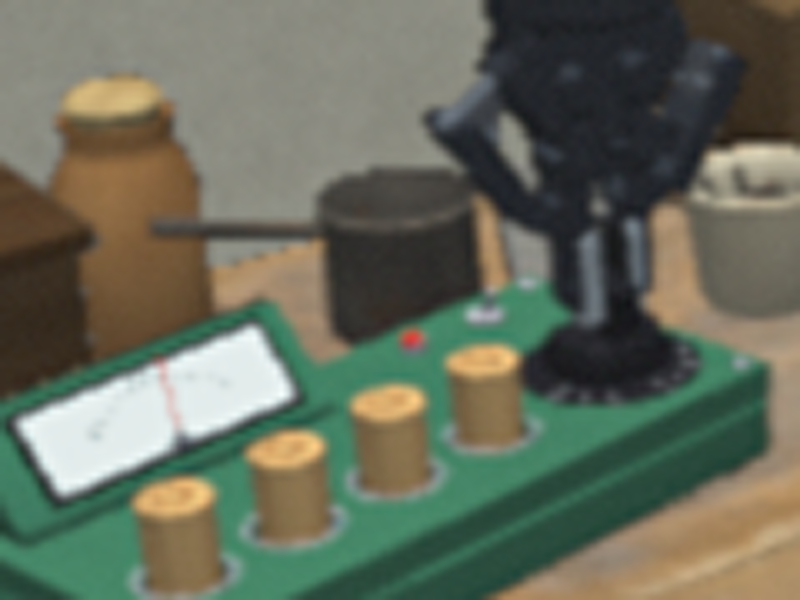

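Run:
```python
import cv2,numpy as np
from h import *
d=np.load("top1.npz")["f"][138:175,115:185,::-1]; c,P=snap("top"); e=c["frame"][138:175,115:185,::-1]
s0=np.load("scene0.npz")["f"]; c,P=snap("scene"); u,v=proj(c,[.62,.18,.07]).astype(int); sl=np.s_[v-22:v+23,u-35:u+35,::-1]
r=lambda x:cv2.resize(x,(400,280),interpolation=cv2.INTER_CUBIC)
cv2.imwrite("pics/needle.png",np.vstack([np.hstack([r(d),r(e)]),np.hstack([r(s0[sl]),r(c["frame"][sl])])]))
```

```text
(no output)
```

View pics/needle.png

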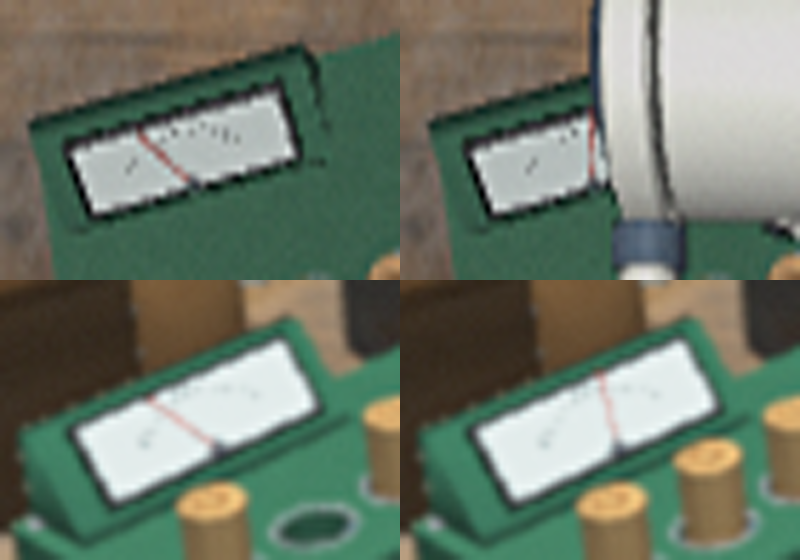

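The knob looks home and the needle has swung from left to just past centre, but it's not certain the shaft is fully in. I'll raise slowly, recording force against height, so the spring stroke shows directly.

Run:
```python
from h import *
S=(.5915,.0094)
for z in (.078,.080,.0815,.083,.0845,.0855,.0865,.0875):
    line_to([*S,z],velocity=.03); wait(.15)
    f=np.mean([read_ft_force() for _ in range(5)],0); print(z,np.round(read_position(),4),np.round(f,2))
    if f[2]<0: break
print(read_time_s(), Ro.from_quat(read_eef_rot()).as_euler("zyx"))
```

```text
0.078 [0.5915 0.0094 0.0791] [-5.36 -1.5   8.43]
0.08 [0.5914 0.0093 0.0803] [-2.77  0.05  5.85]
0.0815 [0.5914 0.0094 0.0816] [-2.9  -1.9   5.29]
0.083 [0.5914 0.0093 0.0829] [-2.8  -1.02  4.76]
0.0845 [0.5914 0.0094 0.0843] [-2.67 -0.87  2.08]
0.0855 [0.5914 0.0094 0.0852] [-2.61 -0.01  0.19]
0.0865 [0.5914 0.0095 0.0862] [-2.57 -0.46 -1.88]
24.6917 [ 0.0304014  -0.00402357 -3.14142647]
```

Run:
```python
from h import *
def rd(l):
    f=np.mean([read_ft_force() for _ in range(5)],0); print(l,np.round(np.array(read_position())*1e3,2),np.round(f,2)); return f
for x in (.5910,.5905,.5900,.5895):
    line_to([x,.0094,.0865],velocity=.02); wait(.1); f=rd(x)
    if f[0]>-.5: break
for z in (.085,.084,.083,.082,.081,.080,.079,.078,.077):
    line_to([x,.0094,z],velocity=.03); wait(.1); f=rd(z)
    if f[2]>12: break
print(read_time_s())
c,P=snap("scene"); u,v=proj(c,[.59,.0094,.07]).astype(int)
a=c["frame"][v-30:v+15,u-30:u+30,::-1]; u,v=proj(c,[.62,.18,.07]).astype(int); b=c["frame"][v-22:v+23,u-30:u+30,::-1]
cv2.imwrite("pics/sc4.png",cv2.resize(np.hstack([a,b]),(800,300),interpolation=cv2.INTER_CUBIC))
```

```text
0.591 [591.22   9.47  86.68] [-0.   -0.32 -0.89]
0.085 [591.22   9.41  85.26] [-0.65  0.71  0.17]
0.084 [591.25   9.41  84.51] [ 0.1  -0.02  3.4 ]
0.083 [591.24   9.41  83.26] [-0.08 -0.79  3.84]
0.082 [591.22   9.4   82.25] [ 0.78 -0.54  5.01]
0.081 [591.24   9.41  81.28] [1.53 0.17 4.71]
0.08 [591.22   9.41  80.39] [1.46 1.47 5.5 ]
0.079 [591.25   9.41  79.55] [ 0.67 -0.21  6.76]
0.078 [591.28   9.4   79.16] [-0.23  0.54  7.66]
0.077 [591.31   9.42  79.1 ] [-2.32 -0.08 13.23]
28.1917
```

View pics/sc4.png

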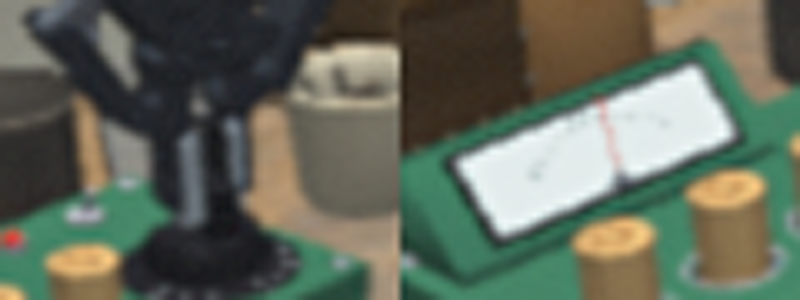

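With the knob centred, the curve is clean: first contact at 85.1 mm, about 4 N rising to about 8 N, then a hard stop at 79.1 mm. That is the full 6 mm of stroke, knob home and upright, needle swung. Handing in.

```bash
python3 -c "
from h import *
print(read_grip_force(),read_position(),read_ft_force()); print(finish_job())"
```

```text
62.39176154136658 [0.59129924 0.00941501 0.07910861] [-1.89631171  0.07314614 11.66682616]
the job is handed in; nothing more can be done
None
```

The job is handed in: both plugs stand in wells 2 and 4, and the knob is home on the shaft and held pressed in the full 6 mm; the hand-in returned no verdict.

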